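# Load a grain sample cell and hold its carrier home in the analyser

### The job

Load the round, green-lidded sample cell upright into the matching round pocket of the blue carrier and let go of it. Then bring the carrier (its yellow tab is the handle) into the corner of the analyser's metal plate, flat on the plate, square and flush against both dark stops at once, and finish holding it there: the fingers still on the carrier, pushing it firmly (several newtons) against both stops, not letting go. Leave the square cell, the dish, the jar and the spoon where they are.

Things in the scene. Friction and masses are not known exactly. Their poses are not given: they have to be found in the camera images.
- stage: Fixed analyser base, yaw within 0.25 rad. Bare aluminium plate, x -110 to +130, y -150 to +130 mm in its frame, top at z = 12 mm; behind it (x +130 to +230) a white and green optics housing 54 mm high. Origin: at bench level. x points away from the robot, y left, z up. Home in the corner, the carrier's axes are parallel to these and its origin is at x +22, y +15, z +12 mm.
- back_stop: Rigid dark steel bar fixed on the plate along the stage's y, 16 mm thick, 160 mm long, 18 mm high above the plate. Origin: middle of its contact face (which looks to the stage's -x) at plate level; the face is at stage x = +60, y -75 to +85 mm. Axes as the stage.
- side_stop: Rigid dark steel bar fixed on the plate along the stage's x, 16 mm thick, 80 mm long, 18 mm high above the plate. Origin: middle of its contact face (which looks to the stage's -y) at plate level; the face is at stage y = +90, x -40 to +40 mm. Axes as the stage.
- carrier: Loose blue block, 76 (x) x 150 (y) x 22 mm, about 0.35 kg, lying on the plate clear of the stops, yaw within 0.15 rad of the stage's; it slides easily (friction about 0.1 on plate and stops). Origin: centre of underside. Pockets 14 mm deep: round, 39.5 mm, at y +47; square, 39.5 mm, at y -47 (stays empty). Yellow grip tab between. +x face goes to the back stop, +y face to the side stop.
- tab (a point): Point on the carrier's yellow grip tab, 8 mm below the tab's top and 55 mm above the carrier's underside, over its middle. The tab is 14 mm thick along the carrier's x (grip it along x), 30 mm long along y, and stands from 22 to 63 mm above the underside. Axes as the carrier.
- round_pocket (a point): Centre of the floor of the carrier's round pocket, 14 mm below the carrier's top face and 8 mm above its underside. Axes as the carrier.
- round_cell: Loose sealed round sample cell, diameter 36 mm, 42 mm high, about 60 g, amber below with a green lid, standing upright on the bench. Origin: centre of its underside; z up. Seated, its underside is on the pocket's floor and it stands 28 mm out of the carrier.
- square_cell: Bystander: sealed square sample cell, 36 x 36 x 42 mm, brown below with a black lid, standing on the bench. Origin: centre of its underside. It and the round cell may be in each other's place.
- dish: Bystander: open glass dish of grain, 92 mm across, 16 mm high, on the bench. Origin: centre of its underside.
- jar: Bystander: amber jar with white cap, 60 mm across, 85 mm high, on the bench. Origin: centre of its underside.
- scoop: Bystander: steel spoon with black handle lying on the bench along its x. Origin: its middle, at bench level.
There are look-alikes about, which are no part of the job. What is meant by the carrier is not brown or turquoise, and is the larger of those in its own colour.

How it is judged:
By the outcome, as a careful person would: the job done as asked, in the order asked, and still so for the second after the job is handed in, while the arm keeps its last pose, push and grip.
It also fails if it takes over 58 s, if anything falls off the work surface, if the arm or the gripper's body presses on something with over 40 N, if the wrist force passes 120 N, or if a joint passes its speed limit or range.

### The arm

A 6-joint arm with a two-finger parallel gripper is mounted at the origin on the work surface. World frame = base frame: x ahead of the robot, y to its left, z up, the work surface at z = 0. Lengths are in m, angles in rad, forces in N, time in s.
With the tool pointing down it reaches from about 0.25 to 0.8 m from the base axis. Payload 8.5 kg.
Tool frame: the origin (TCP) lies midway between the tips of the shut fingers; the grasp point (between the pads) lies manip.tcp_to_grasp behind it (manip.tcp_to_grasp is the distance from the TCP to the grasp point, in m); z points along the fingers, y is the line along which they close (so a half turn about z gives the same grasp; the last joint's range is limited). The gripper opens to 85 mm and grips with 20 to 120 N. Pads are 22 mm wide; open, the fingers measure 114 mm over their backs; the gripper's body (76 mm by 85 mm) begins 54 mm behind the grasp point. The pads swing forward as they close: fully open they stand 13 mm farther back than shut.
Start: joints at [1.169, 0.238, -0.013, 1.319, 0, 1.571], TCP at [0.205, 0.483, 0.231] pointing down, gripper open.
Joint ranges: [-2.66, 2.66], [-1.03, 1.9], [-1.14, 1.46], [-1.82, 2.27], [-1.45, 1.34], [-3.14, 3.14]. Speed limits (rad/s): [2.22, 2.22, 2.79, 3.14, 3.14, 3.14].

### API

Orientations are given as a unit quaternion [x, y, z, w].
In Python, from plant import manip gives the robot as it stands.
- The arm moves only by the tool move_arm, never from a script. Its argument "rows" is a list of rows, each an object with "slide": the shift along the tool's x, y, z in mm, a list of three; "turn": the turn about the tool's z in degrees; "claw": the closure in counts, from 0 (fully open) to 255 (shut). A call has 1 to 8 rows; each row shifts and turns the commanded pose from where the row before left it, along the tool's axes as they then stand; what a row does not reach is not made up. A row lasts 1/8 s, in which the tool goes at most 62.5 mm and 10.7 degrees, less where a joint would pass 70% of its speed; a pose out of reach is approached as far as the arm can. A call with a gripper value outside its range is refused whole. The fingers move at their own pace and stop on an object; the grip force is fixed at half the most. Time passes only in rows, so rows that do not move let the fingers close. It gives the time, the measured TCP pose, the force, the opening and the grip force at its end, in the units of the state.
- manip.get_obs(): the state, without advancing time (a new reading comes with each control period).
- manip.get_image(name): name is "scene" or "top" or "wrist"; returns (picture, depth): 400x640x3 uint8, red, green, blue; 400x640 float32, m along the optical axis (not along the pixel's ray), 0 where there is no reading.
- manip.camera_model(name): a dict with "fx", "fy", "cx", "cy" (pixels), "R" (3x3) and "t" (3): a world point X has camera coordinates R X + t; the wrist camera has in their place "T_tool_cam" (4x4, takes a point from camera to tool coordinates, whose origin is the TCP and whose axes are the flange's). Camera axes: x right, y down, z forward; pixel columns grow to the right and rows downward; lengths in m; the calibration is good to about 2 mm. A picture is of the moment at which its call begins: read the wrist's pose just before it. camera_model takes no time and is no camera call.
- manip.finish_job(): hands the job in; it is judged then, once.
The state is a dict: "t": time; "joint_positions": joint angles; "dq": joint speeds; "joint_efforts": joint torques, N m; "tool_pos": TCP position; "ee_rot": TCP orientation; "wrist_force": force on the tool from outside, world axes, zero at the start; "torque": the same for the moment, N m; "opening": finger opening in m; "finger_force": force on a finger pad.
Only numpy, scipy, OpenCV 4.12 (cv2) and the standard library are available. Lean on these libraries where they do the work, as an engineer would, in place of code of your own. Each camera call takes 0.05 s, during which the arm holds its last target. There are 200 camera calls.

## Working session

There is one attempt and no reset: what is moved stays moved. The work goes in short steps, Python scripts to look and compute and a tool call to move; the robot and the scene stay as the last step left them, time stands still between calls to the robot, and variables do not carry over. Pictures are saved under pics/ and viewed, at most 12 in all, crops included, and the job is handed in when it is done.

Besides the shell and the picture viewer there is one more tool, called by a JSON object that holds its "op" and its "data". move_arm: Moves the arm, as the interface text tells. Its arguments: {"type":"object","properties":{"rows":{"type":"array","items":{"type":"object","properties":{"slide":{"type":"array","items":{"type":"number"}},"turn":{"type":"number"},"claw":{"type":"number"}}}}},"required":["rows"]}

```bash
ls; mkdir -p pics; python3 - <<'E'
from plant import manip
import cv2,numpy as np
for n in ("top","scene"):
    im,d=manip.get_image(n); cv2.imwrite(f"pics/{n}0.png",im[:,:,::-1]); np.savez(f"pics/{n}0.npz",im=im,d=d)
    print(n,manip.camera_model(n))
print(manip.tcp_to_grasp, manip.get_obs()); print(manip.camera_model("wrist"))
E
```

```text
pics
top {'fx': 505.98222558714195, 'fy': 505.98222558714195, 'cx': 325.5645413959165, 'cy': 203.3163195166155, 'R': array([[ 0.07220157, -0.99737886,  0.0047277 ],
       [-0.97459953, -0.07155847, -0.21221485],
       [ 0.21199691,  0.01071463, -0.9772116 ]]), 't': array([-0.04197956,  0.53793246,  1.68597966])}
scene {'fx': 373.8280574404353, 'fy': 373.8280574404353, 'cx': 324.2221707089669, 'cy': 194.75468261401824, 'R': array([[-0.84829126,  0.52922854,  0.01786297],
       [ 0.25533206,  0.43835458, -0.8617719 ],
       [-0.46390459, -0.72647258, -0.50698137]]), 't': array([ 0.4687468 , -0.06192429,  1.33455231])}
0.0187 {'t': 0.1, 'joint_positions': array([ 1.16899561e+00,  2.38713516e-01, -1.41656035e-02,  1.31921582e+00,
       -5.18541244e-06,  1.57082059e+00]), 'dq': array([ 7.00944753e-04, -1.95446354e-03,  2.53884156e-03, -5.46398586e-04,
        8.52667056e-05,  1.68105339e-03]), 'joint_efforts': array([ 2.20880147e-04, -5.39724362e+01,  3.46999061e+01,  1.34476295e-02,
       -8.33621812e-06,  1.59375139e-05]), 'tool_pos': array([0.20516821, 0.48283845, 0.23074743]), 'ee_rot': array([ 1.99563501e-01,  9.79884681e-01, -6.36765758e-04, -1.27021833e-04]), 'wrist_force': array([0.22009521, 0.4247425 , 0.8600633 ]), 'torque': array([ 0.05323308,  0.01808606, -0.01109543]), 'finger_force': 0.0, 'opening': 0.08526550212486916}
{'fx': 314.5059797783685, 'fy': 314.5059797783685, 'cx': 313.46253036397417, 'cy': 201.78324745996915, 'T_tool_cam': array([[ 6.00848932e-04, -9.54045014e-01, -2.99662729e-01,
         7.80871375e-02],
       [ 9.99999819e-01,  5.61528825e-04,  2.17327822e-04,
        -8.14718621e-04],
       [-3.90712647e-05, -2.99662805e-01,  9.54045178e-01,
        -1.42826085e-01],
       [ 0.00000000e+00,  0.00000000e+00,  0.00000000e+00,
         1.00000000e+00]])}
```

View pics/top0.png

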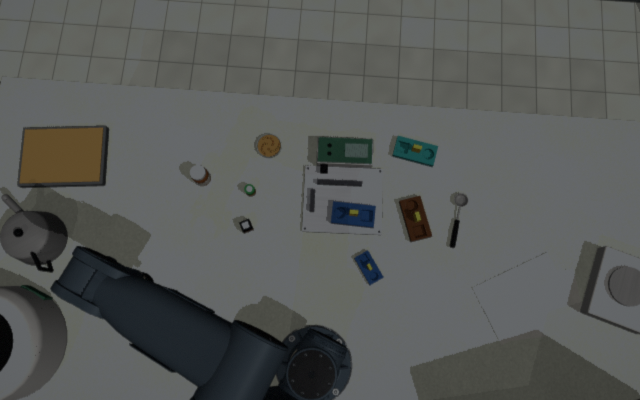

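View pics/scene0.png

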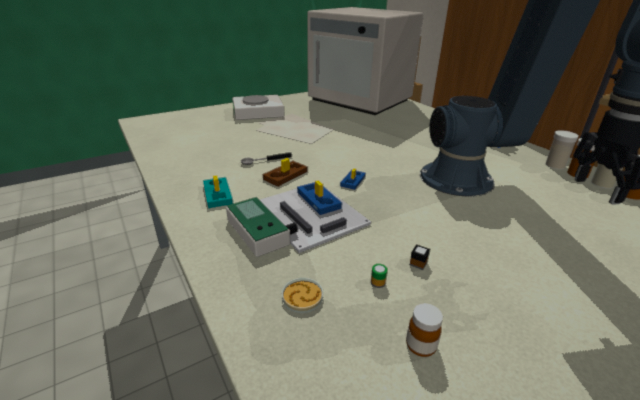

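Top view. Carrier candidates are blue on the plate (353,214), small blue (369,267), brown (415,218) and turquoise (416,150). I choose the larger blue one on the plate. Cell candidates are green-lidded (250,190) and black-lidded square (246,226). I choose the green one. I'll check both in a crop.

```bash
cat > h.py <<'E'
from plant import manip
import cv2,numpy as np
from scipy.spatial.transform import Rotation as Ro
def cam(n,obs=None):
    m=manip.camera_model(n); K=np.array([[m['fx'],0,m['cx']],[0,m['fy'],m['cy']],[0,0,1]])
    if n!='wrist': R=np.array(m['R']); return K,R.T,-R.T@np.array(m['t'])
    T=np.array(m['T_tool_cam']); Rt=Ro.from_quat(obs['ee_rot']).as_matrix()
    return K,Rt@T[:3,:3],Rt@T[:3,3]+obs['tool_pos']
def ray(c,uv,z):
    K,R,o=c; uv=np.atleast_2d(uv).astype(float)
    d=(R@np.linalg.inv(K)@np.c_[uv,np.ones(len(uv))].T).T
    return o+d*((z-o[2])/d[:,2])[:,None]
def proj(c,X):
    K,R,o=c; p=(K@R.T@(np.atleast_2d(X)-o).T).T; return p[:,:2]/p[:,2:]
def blobs(im,lo,hi,amin=15):
    h=cv2.cvtColor(im,cv2.COLOR_RGB2HSV); m=cv2.inRange(h,lo,hi)
    cs,_=cv2.findContours(m,cv2.RETR_EXTERNAL,cv2.CHAIN_APPROX_NONE)
    return sorted([c for c in cs if cv2.contourArea(c)>=amin],key=cv2.contourArea)[::-1]
E
python3 - <<'E'
from h import *
im=np.load('pics/top0.npz')['im']; c=cam('top')
cv2.imwrite('pics/crop0.png',cv2.resize(im[120:290,225:445,::-1],None,fx=3.5,fy=3.5,interpolation=cv2.INTER_CUBIC))
for nm,lo,hi,z in(('blue',(100,120,40),(125,255,255),.034),('green',(55,110,30),(85,255,255),.042),('yellow',(22,150,90),(35,255,255),.075)):
    for b in blobs(im,lo,hi,8)[:4]:
        r=cv2.minAreaRect(b); P=ray(c,cv2.boxPoints(r),z)
        print(nm,np.round(r[0]),cv2.contourArea(b),ray(c,r[0],z)[0].round(3),np.round(P[:,:2],3).tolist())
E
```

```text
blue [353. 214.] 836.5 [ 0.514 -0.1    0.034] [[0.479, -0.025], [0.555, -0.028], [0.549, -0.175], [0.474, -0.171]]
blue [368. 267.] 426.5 [ 0.334 -0.164  0.034] [[0.362, -0.114], [0.392, -0.157], [0.306, -0.214], [0.277, -0.171]]
green [345. 150.] 1061.0 [ 0.742 -0.056  0.042] [[0.698, 0.034], [0.781, 0.037], [0.787, -0.147], [0.704, -0.149]]
green [249. 190.] 14.5 [0.572 0.267 0.042] [[0.558, 0.284], [0.588, 0.282], [0.585, 0.249], [0.555, 0.251]]
yellow [418. 216.] 14.5 [ 0.516 -0.317  0.075] [[0.528, -0.312], [0.529, -0.322], [0.505, -0.323], [0.504, -0.313]]
yellow [353. 212.] 12.0 [ 0.513 -0.099  0.075] [[0.51, -0.087], [0.519, -0.088], [0.517, -0.112], [0.507, -0.111]]
```

View pics/crop0.png

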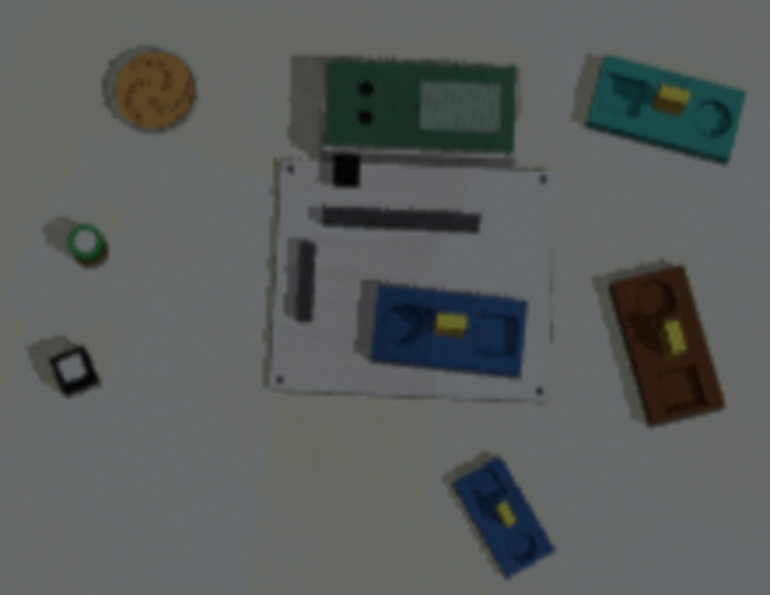

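The crop shows the green-lidded round cell at crop (87,242), which is top (250,189). The larger blue carrier is at crop (450,328), its round pocket on the left and square pocket on the right. Both choices stand. Next I turn the tool and approach.

{"op": "move_arm", "data": {"rows": [{"turn": 9.9, "claw": 0}, {"turn": 9.9, "claw": 0}, {"turn": 9.9, "claw": 0}, {"turn": 9.9, "claw": 0}, {"turn": 9.9, "claw": 0}, {"turn": 9.9, "claw": 0}, {"turn": 9.9, "claw": 0}]}}

```text
schema error: expected keys slide, turn, claw
```

{"op": "move_arm", "data": {"rows": [{"slide": [-25, 47, 8], "claw": 0}, {"slide": [-25, 47, 8], "claw": 0}, {"slide": [-25, 47, 8], "claw": 0}, {"slide": [-25, 47, 8], "claw": 0}, {"slide": [-25, 47, 8], "claw": 0}, {"slide": [-25, 47, 8], "claw": 0}, {"slide": [-25, 47, 8], "claw": 0}, {"slide": [-25, 47, 8], "claw": 0}]}}

```text
schema error: expected keys slide, turn, claw
```

{"op": "move_arm", "data": {"rows": [{"claw": 0}, {"claw": 0}]}}

```text
schema error: expected keys slide, turn, claw
```

```bash
cat > cell.py <<'E'
import sys
from h import *
o=manip.get_obs(); im,d=manip.get_image('wrist'); c=cam('wrist',o); cv2.imwrite(sys.argv[1],im[:,:,::-1])
print(o['tool_pos'].round(4),o['ee_rot'].round(4))
M=Ro.from_quat(o['ee_rot']).as_matrix()
for b in blobs(im,(50,100,25),(88,255,255),60)[:3]:
    (u,r)=cv2.minEnclosingCircle(cv2.convexHull(b)); P=ray(c,u,.042)[0]
    print(u,r,P.round(4),'tool mm',((P-o['tool_pos'])@M*1000).round(1),'dia',2*r*np.linalg.norm(P-c[2])/c[0][0,0])
E
python3 cell.py pics/w1.png
```

```text
[0.2052 0.4828 0.2307] [ 1.996e-01  9.799e-01 -6.000e-04 -1.000e-04]
```

View pics/w1.png

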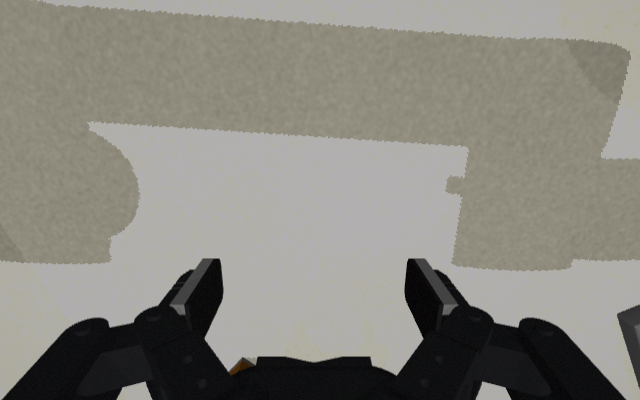

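The picture shows only bench and shadow, with the fingers at (215,290) and (410,290). The arm had not moved because every row needs all three keys.

{"op": "move_arm", "data": {"rows": [{"slide": [0, 0, 0], "turn": 9.9, "claw": 0}, {"slide": [0, 0, 0], "turn": 9.9, "claw": 0}, {"slide": [0, 0, 0], "turn": 9.9, "claw": 0}, {"slide": [0, 0, 0], "turn": 9.9, "claw": 0}, {"slide": [0, 0, 0], "turn": 9.9, "claw": 0}, {"slide": [0, 0, 0], "turn": 9.9, "claw": 0}, {"slide": [0, 0, 0], "turn": 9.9, "claw": 0}]}}

```text
t: 1.02
tool_pos: [0.2052, 0.483, 0.231]
ee_rot: [0.723, 0.691, -0.0, 0.0]
wrist_force: [-0.5, -1.0, 0.2]
opening: 0.0856
finger_force: 0.0
```

{"op": "move_arm", "data": {"rows": [{"slide": [-25, 47, 8], "turn": 0, "claw": 0}, {"slide": [-25, 47, 8], "turn": 0, "claw": 0}, {"slide": [-25, 47, 8], "turn": 0, "claw": 0}, {"slide": [-25, 47, 8], "turn": 0, "claw": 0}, {"slide": [-25, 47, 8], "turn": 0, "claw": 0}, {"slide": [-25, 47, 8], "turn": 0, "claw": 0}, {"slide": [-25, 47, 8], "turn": 0, "claw": 0}, {"slide": [-25, 47, 8], "turn": 0, "claw": 0}]}}

```text
t: 2.02
tool_pos: [0.5742, 0.2669, 0.1668]
ee_rot: [0.721, 0.693, -0.0, -0.0]
wrist_force: [-0.5, 1.5, -0.8]
opening: 0.0854
finger_force: 0.0
```

{"op": "move_arm", "data": {"rows": [{"slide": [0, 0, 0], "turn": 0, "claw": 0}, {"slide": [0, 0, 0], "turn": 0, "claw": 0}]}}

```text
t: 2.28
tool_pos: [0.5725, 0.2679, 0.1668]
ee_rot: [0.721, 0.692, -0.001, -0.0]
wrist_force: [0.5, -0.0, -0.3]
opening: 0.0851
finger_force: 0.0
```

```bash
python3 cell.py pics/w2.png
```

```text
[0.5725 0.2679 0.1668] [ 7.215e-01  6.924e-01 -6.000e-04 -3.000e-04]
(315.0, 189.60975646972656) 20.99443244934082 [0.5722 0.2714 0.042 ] tool mm [  3.6  -0.3 124.8] dia 0.03702817256351081
(493.5, 398.0) 17.52864646911621 [0.7606 0.0244 0.042 ] tool mm [-235.5  198.1  124.7] dia 0.050927905440180894
```

View pics/w2.png

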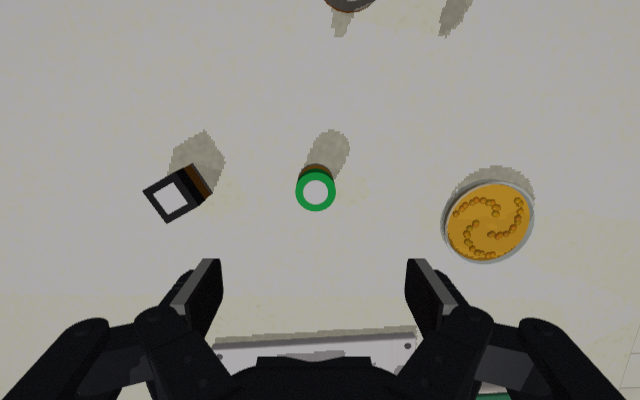

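The cell is at (315,190), nearly centred, with the square cell at (175,193) and the dish at (488,222) clear of the fingers. I descend and grip.

{"op": "move_arm", "data": {"rows": [{"slide": [3.5, -0.3, 50], "turn": 0, "claw": 0}, {"slide": [0, 0, 50], "turn": 0, "claw": 0}, {"slide": [0, 0, 35], "turn": 0, "claw": 0}, {"slide": [0, 0, 16], "turn": 0, "claw": 0}, {"slide": [0, 0, 0], "turn": 0, "claw": 0}, {"slide": [0, 0, 0], "turn": 0, "claw": 255}, {"slide": [0, 0, 0], "turn": 0, "claw": 255}, {"slide": [0, 0, 0], "turn": 0, "claw": 255}]}}

```text
t: 3.32
tool_pos: [0.5734, 0.2719, 0.0176]
ee_rot: [0.721, 0.693, 0.001, 0.0]
wrist_force: [-0.6, 0.1, 3.2]
opening: 0.0343
finger_force: 59.7
```

{"op": "move_arm", "data": {"rows": [{"slide": [0, 0, 0], "turn": 0, "claw": 255}, {"slide": [0, 0, 0], "turn": 0, "claw": 255}, {"slide": [0, 0, 0], "turn": 0, "claw": 255}]}}

```text
t: 3.7
tool_pos: [0.5734, 0.2719, 0.0176]
ee_rot: [0.721, 0.693, 0.001, 0.0]
wrist_force: [-0.2, 0.2, 7.2]
opening: 0.0345
finger_force: 59.4
```

{"op": "move_arm", "data": {"rows": [{"slide": [0, 0, -30], "turn": 0, "claw": 255}, {"slide": [0, 0, -45], "turn": 0, "claw": 255}, {"slide": [0, 0, -45], "turn": 0, "claw": 255}]}}

```text
t: 4.08
tool_pos: [0.5726, 0.2714, 0.1378]
ee_rot: [0.721, 0.693, -0.0, 0.0]
wrist_force: [0.7, 0.5, 0.2]
opening: 0.0341
finger_force: 59.8
```

{"op": "move_arm", "data": {"rows": [{"slide": [-54, -5, -14], "turn": 0, "claw": 255}, {"slide": [-54, -5, -14], "turn": 0, "claw": 255}, {"slide": [-54, -5, -14], "turn": 0, "claw": 255}, {"slide": [-54, -5, -14], "turn": 0, "claw": 255}, {"slide": [-54, -5, -14], "turn": 0, "claw": 255}, {"slide": [-54, -5, -14], "turn": 0, "claw": 255}, {"slide": [-54, -5, -14], "turn": 0, "claw": 255}, {"slide": [-54, -5, -14], "turn": 0, "claw": 255}]}}

```text
t: 5.08
tool_pos: [0.5148, -0.1602, 0.2494]
ee_rot: [0.721, 0.693, 0.0, 0.0]
wrist_force: [0.5, -0.0, -0.1]
opening: 0.0343
finger_force: 59.8
```

{"op": "move_arm", "data": {"rows": [{"slide": [0, 0, 0], "turn": 0, "claw": 255}, {"slide": [0, 0, 0], "turn": 0, "claw": 255}, {"slide": [0, 0, 0], "turn": 0, "claw": 255}]}}

```text
t: 5.45
tool_pos: [0.5153, -0.1573, 0.2481]
ee_rot: [0.721, 0.693, -0.0, -0.0]
wrist_force: [-0.8, 0.8, -0.3]
opening: 0.0345
finger_force: 59.8
```

```bash
cat > car.py <<'E'
import sys
from h import *
o=manip.get_obs(); im,d=manip.get_image('wrist'); c=cam('wrist',o); cv2.imwrite(sys.argv[1],im[:,:,::-1])
np.savez('pics/last.npz',im=im,d=d,p=o['tool_pos'],q=o['ee_rot'])
print(o['tool_pos'].round(4),o['ee_rot'].round(4),o['opening'],o['finger_force'])
b=blobs(im,(100,110,30),(125,255,255),500)[0]
r=cv2.minAreaRect(b); print(r); print(ray(c,cv2.boxPoints(r),.034).round(4)[:,:2].tolist())
E
python3 car.py pics/w3.png
```

```text
[ 0.5153 -0.1573  0.2481] [ 7.208e-01  6.931e-01 -1.000e-04 -3.000e-04] 0.03448172092032673 59.83489215373993
((309.0, 116.5), (139.0, 72.0), 90.0)
[[0.477, -0.0242], [0.5511, -0.0271], [0.5499, -0.1749], [0.4656, -0.1717]]
```

View pics/w3.png

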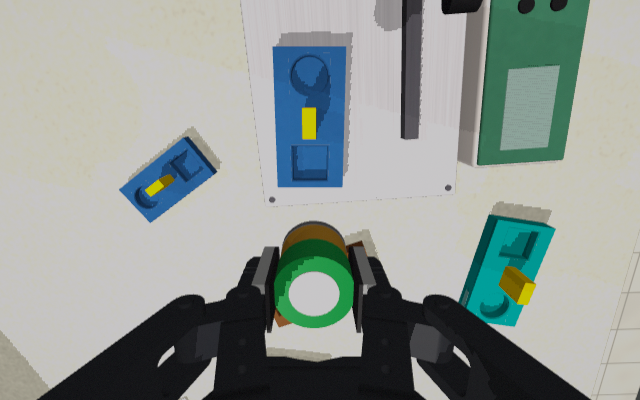

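The view shows the carrier at (309,116), its round pocket at (310,75), tab at (309,123), back stop at (411,70) and the held cell at (315,280). The brown carrier is hidden under the gripper.

```bash
cat > fit.py <<'E'
from h import *
L=np.load('pics/last.npz'); im=L['im']; o=dict(tool_pos=L['p'],ee_rot=L['q']); c=cam('wrist',o)
M=Ro.from_quat(L['q']).as_matrix()
b=blobs(im,(100,110,30),(125,255,255),500)[0][:,0]
P=ray(c,b,.034)[:,:2].astype(np.float32)*1000
r=cv2.minAreaRect(P); B=cv2.boxPoints(r); print('rect',r)
long=max(((B[i]-B[(i+1)%4]) for i in range(4)),key=np.linalg.norm); long*=np.sign(long[1])
yaw=np.arctan2(-long[0],long[1]); ax=np.array([np.cos(yaw),np.sin(yaw)]); ay=np.array([-ax[1],ax[0]])
C=np.array(r[0]); print('carrier',C.round(1),'yaw',yaw.round(4))
pk=C+47*ay; print('pocket',pk.round(1))
# pocket rim check: circle edge inside hull
h=cv2.inRange(cv2.cvtColor(im,cv2.COLOR_RGB2HSV),(0,0,0),(179,120,75)); h[190:]=0; h[:,:390]=0; h[:,430:]=0
s=max(cv2.findContours(h,0,1)[0],key=cv2.contourArea)[:,0]
left=np.array([[s[s[:,1]==v][:,0].min()-.5,v] for v in range(5,130) if (s[:,1]==v).any()])
Q=ray(c,left,.030)[:,:2]*1000; vx,vy,x0,y0=cv2.fitLine(Q.astype(np.float32),cv2.DIST_HUBER,0,.01,.01).ravel()
vx,vy=np.array([vx,vy])*np.sign(vy); print('stopface n',len(Q),'yaw',np.arctan2(-vx,vy),'point',x0,y0,'lower end',ray(c,[s[s[:,1].argmax()]],.03)[0].round(4))
ty=yaw; tx=M[:2,1]; print('tool y yaw',np.arctan2(tx[1],tx[0]))
t=np.r_[pk/1000,0]-np.r_[L['p'][:2],0]; print('pocket in tool mm',(t@M*1000).round(1))
y=blobs(im[:200,280:340],(22,150,90),(35,255,255),8)[0]; print('tab', ray(c,np.array(cv2.minAreaRect(y)[0])+[280,0],.075).round(4))
E
python3 fit.py
```

```text
rect ((511.2346496582031, -99.49205780029297), (147.8138427734375, 75.74449920654297), 87.81887817382812)
carrier [511.2 -99.5] yaw -0.0381
pocket [513.  -52.5]
stopface n 125 yaw 0.032720283 point 610.94116 -51.65777 lower end [ 0.6174 -0.1225  0.03  ]
tool y yaw -0.03917912766630819
pocket in tool mm [104.6  -6.3   0. ]
tab [[ 0.511  -0.0993  0.075 ]]
```

{"op": "move_arm", "data": {"rows": [{"slide": [15, -2, 40], "turn": 0, "claw": 255}, {"slide": [15, -2, 40], "turn": 0, "claw": 255}, {"slide": [14, -2, 38], "turn": 0, "claw": 255}, {"slide": [0, 0, 0], "turn": 0, "claw": 255}, {"slide": [0, 0, 0], "turn": 0, "claw": 255}, {"slide": [0, 0, 0], "turn": 0, "claw": 255}]}}

```text
t: 6.25
tool_pos: [0.5123, -0.1147, 0.132]
ee_rot: [0.721, 0.693, 0.001, 0.001]
wrist_force: [0.4, -0.2, -0.5]
opening: 0.0344
finger_force: 59.9
```

```bash
python3 car.py pics/w4.png; python3 - <<'E'
from h import *
L=np.load('pics/last.npz'); im=L['im']; o=dict(tool_pos=L['p'],ee_rot=L['q']); c=cam('wrist',o); M=Ro.from_quat(L['q']).as_matrix()
z=L['p'][2]
print(L['d'][129,313],L['d'][293,315])
# held lid: white disc on top
h=cv2.cvtColor(im,cv2.COLOR_RGB2HSV); m=cv2.inRange(h,(0,0,140),(179,40,255)); m[:255]=0; m[330:]=0; m[:,:280]=0;m[:,350:]=0
b=max(cv2.findContours(m,0,1)[0],key=cv2.contourArea); u=cv2.fitEllipse(b); print(u)
P=ray(c,u[0],z+.0244)[0]; print('held lid tool', ((P-L['p'])@M*1000).round(1))
E
```

```text
[ 0.5123 -0.1147  0.132 ] [7.213e-01 6.926e-01 7.000e-04 1.200e-03] 0.034368678290208114 59.91172134876251
((312.5, 171.0), (174.0, 105.0), 90.0)
[[0.4761, -0.0239], [0.5515, -0.0269], [0.5527, -0.1659], [0.4635, -0.1622]]
0.24796174 0.13586168
((313.5127258300781, 293.1372985839844), (43.70581817626953, 49.6693229675293), 90.73127746582031)
held lid tool [ -2.4  -1.7 -24.4]
```

View pics/w4.png

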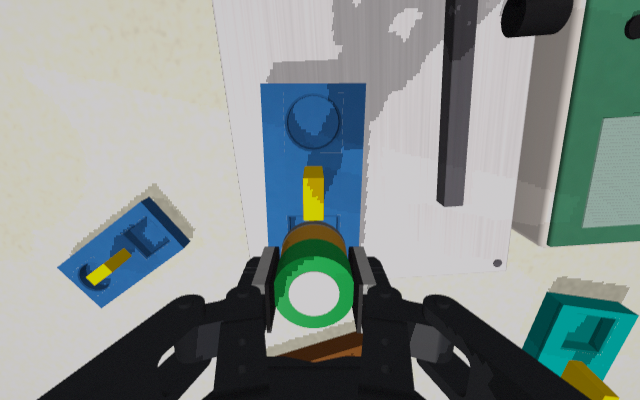

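The carrier's round pocket is at (313,122), the tab at (313,193), and the held lid at (313,293). I go over the pocket, stop just above it, and look again.

{"op": "move_arm", "data": {"rows": [{"slide": [31, -0.6, 0], "turn": 0, "claw": 255}, {"slide": [31.5, -0.6, 0], "turn": 0, "claw": 255}, {"slide": [0, 0, 40], "turn": 0, "claw": 255}, {"slide": [0, 0, 33], "turn": 0, "claw": 255}, {"slide": [0, 0, 0], "turn": 0, "claw": 255}, {"slide": [0, 0, 0], "turn": 0, "claw": 255}, {"slide": [0, 0, 0], "turn": 0, "claw": 255}]}}

```text
t: 7.18
tool_pos: [0.5136, -0.0521, 0.0589]
ee_rot: [0.721, 0.693, 0.001, 0.001]
wrist_force: [-0.2, -0.7, -0.7]
opening: 0.0344
finger_force: 60.0
```

```bash
python3 - <<'E'
from h import *
o=manip.get_obs(); im,d=manip.get_image('wrist'); c=cam('wrist',o); print(o['tool_pos'],o['ee_rot'],o['wrist_force'])
np.savez('pics/last.npz',im=im,d=d,p=o['tool_pos'],q=o['ee_rot'])
cr=im[150:350,220:420]; cv2.imwrite('pics/w5.png',cv2.resize(cr[:,:,::-1],None,fx=3,fy=3,interpolation=cv2.INTER_CUBIC))
E
```

```text
[ 0.51358009 -0.05206939  0.05892379] [0.72140423 0.69251293 0.00081283 0.0010562 ] [-0.2009924  -0.67853326 -0.66565969]
```

View pics/w5.png

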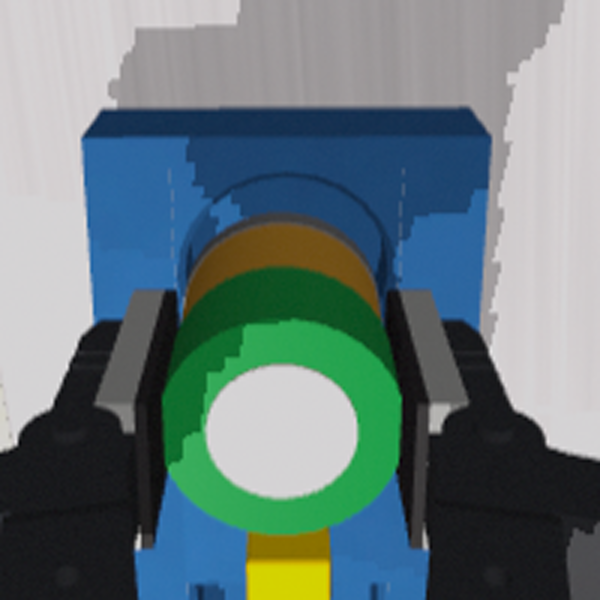

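```bash
python3 - <<'E'
from h import *
L=np.load('pics/last.npz'); o=dict(tool_pos=L['p'],ee_rot=L['q']); c=cam('wrist',o); M=Ro.from_quat(L['q']).as_matrix()
f=lambda u,v,z:((ray(c,(220+u/3-.33,150+v/3-.33),z)[0]-L['p'])@M*1000).round(2)
z=L['p'][2]
print('rim +x',f(287,173,.034),'rim L',f(181,250,.034),'rim R',f(392,250,.034))
print('cell bottom +x',f(283,213,z-.0176),f(283,222,z-.0176),'L',f(187,290,z-.0176),'R',f(378,290,z-.0176))
print('lid top +x',f(283,320,z+.0244),'-x',f(283,535,z+.0244),'L',f(163,400,z+.0244),'R',f(401,400,z+.0244))
print('car +y edge',f(287,136,.034),f(287,108,.012))
E
```

```text
rim +x [20.38 -0.64 24.92] rim L [  4.79 -20.98  24.87] rim R [ 4.76 19.6  24.97]
cell bottom +x [15.17 -1.4  17.59] [13.41 -1.4  17.59] L [ -0.16 -19.28  17.55] R [-0.19 16.34 17.64]
lid top +x [ 15.26  -1.49 -24.41] -x [-20.6   -1.45 -24.4 ] L [  2.59 -18.65 -24.45] R [  2.55  15.42 -24.36]
car +y edge [27.6  -0.66 24.91] [27.26 -0.52 46.91]
```

Relative to the pocket, the cell needs about +2.8 mm in tool x and +0.8 mm in tool y. I correct and go down partway.

{"op": "move_arm", "data": {"rows": [{"slide": [2.8, 0.8, 0], "turn": 0, "claw": 255}, {"slide": [0, 0, 0], "turn": 0, "claw": 255}, {"slide": [0, 0, 4], "turn": 0, "claw": 255}, {"slide": [0, 0, 4], "turn": 0, "claw": 255}, {"slide": [0, 0, 3], "turn": 0, "claw": 255}, {"slide": [0, 0, 0], "turn": 0, "claw": 255}, {"slide": [0, 0, 0], "turn": 0, "claw": 255}]}}

```text
t: 8.1
tool_pos: [0.5132, -0.049, 0.0463]
ee_rot: [0.721, 0.693, -0.0, -0.0]
wrist_force: [-0.6, -0.7, -1.0]
opening: 0.0343
finger_force: 60.0
```

{"op": "move_arm", "data": {"rows": [{"slide": [0, 0, 3], "turn": 0, "claw": 255}, {"slide": [0, 0, 3], "turn": 0, "claw": 255}, {"slide": [0, 0, 2], "turn": 0, "claw": 255}, {"slide": [0, 0, 0], "turn": 0, "claw": 255}, {"slide": [0, 0, 0], "turn": 0, "claw": 255}]}}

```text
t: 8.72
tool_pos: [0.5133, -0.049, 0.0383]
ee_rot: [0.721, 0.693, -0.0, 0.0]
wrist_force: [-0.5, 0.2, -0.1]
opening: 0.0343
finger_force: 60.0
```

{"op": "move_arm", "data": {"rows": [{"slide": [0, 0, 0.7], "turn": 0, "claw": 255}, {"slide": [0, 0, 0], "turn": 0, "claw": 0}, {"slide": [0, 0, 0], "turn": 0, "claw": 0}, {"slide": [0, 0, 0], "turn": 0, "claw": 0}, {"slide": [0, 0, 0], "turn": 0, "claw": 0}, {"slide": [0, 0, 0], "turn": 0, "claw": 0}]}}

```text
t: 9.48
tool_pos: [0.5133, -0.049, 0.0376]
ee_rot: [0.721, 0.693, -0.0, 0.0]
wrist_force: [0.4, -0.5, -0.3]
opening: 0.0853
finger_force: 0.0
```

{"op": "move_arm", "data": {"rows": [{"slide": [0, 0, -40], "turn": 0, "claw": 0}, {"slide": [0, 0, -50], "turn": 0, "claw": 0}, {"slide": [-20, 0, -50], "turn": 0, "claw": 0}, {"slide": [-30, 0, -20], "turn": 0, "claw": 0}, {"slide": [0, 0, 0], "turn": 0, "claw": 0}, {"slide": [0, 0, 0], "turn": 0, "claw": 0}, {"slide": [0, 0, 0], "turn": 0, "claw": 0}]}}

```text
t: 10.35
tool_pos: [0.5107, -0.0982, 0.1966]
ee_rot: [0.721, 0.693, -0.001, -0.001]
wrist_force: [-0.4, -0.3, 0.4]
opening: 0.0854
finger_force: 0.0
```

```bash
python3 car.py pics/w6.png
```

```text
[ 0.5107 -0.0982  0.1966] [ 7.211e-01  6.929e-01 -5.000e-04 -8.000e-04] 0.08538390191780819 0.0
((315.5, 179.5), (145.0, 81.0), 90.0)
[[0.4759, -0.0239], [0.5512, -0.0268], [0.5513, -0.1756], [0.4646, -0.1723]]
```

View pics/w6.png

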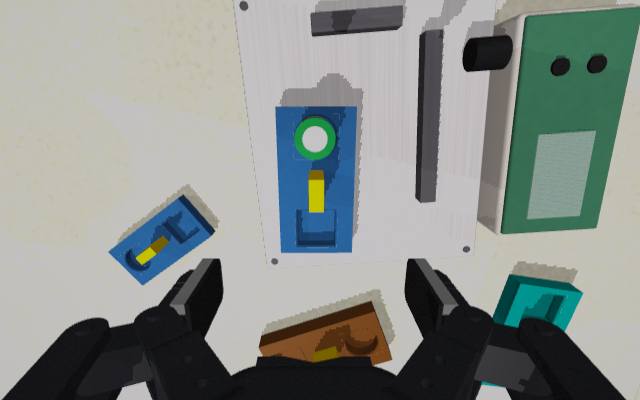

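The cell is seated upright in the round pocket at (315,139). Tab is at (316,192), back stop at (427,115) and side stop at (357,20). Next I fit the stop faces and grip the tab.

```bash
cat > stops.py <<'E'
from h import *
L=np.load('pics/last.npz'); im=L['im']; o=dict(tool_pos=L['p'],ee_rot=L['q']); c=cam('wrist',o)
h=cv2.inRange(cv2.cvtColor(im,cv2.COLOR_RGB2HSV),(0,0,0),(179,120,110))
def line(uv,z):
    Q=ray(c,uv,z)[:,:2]*1000; v=cv2.fitLine(Q.astype(np.float32),cv2.DIST_HUBER,0,.01,.01).ravel(); return v
A=np.array([[400+np.flatnonzero(h[v,400:450])[0]-.5,v] for v in range(45,190)])
B=np.array([[u,np.flatnonzero(h[:60,u])[-1]+.5] for u in range(322,395)])
print(A[::48].tolist(),B[::24].tolist())
for z in(.012,.030):
    a=line(A,z); b=line(B,z); 
    print(z,'back',a.round(3),'yaw',np.arctan2(-a[0]*np.sign(a[1]),abs(a[1])).round(4),'side',b.round(3),'yaw',np.arctan(b[1]/b[0]).round(4))
a=line(A,.012); b=line(B,.012)
w=np.arctan2(-a[0]*np.sign(a[1]),abs(a[1])); ex=np.array([np.cos(w),np.sin(w)]); ey=np.array([-ex[1],ex[0]])
C=np.linalg.solve(np.c_[ex,ey].T,[ex@a[2:]-38,ey@b[2:]-75]); print('home centre',C.round(1),'yaw',w)
E
python3 stops.py; python3 fit.py | head -3
```

```text
[[418.5, 45.0], [417.5, 93.0], [416.5, 141.0], [415.5, 189.0]] [[322.0, 35.5], [346.0, 33.5], [370.0, 31.5], [394.0, 29.5]]
0.012 back [ 3.30000e-02 -9.99000e-01  6.15282e+02 -4.07810e+01] yaw 0.0329 side [9.99000e-01 3.30000e-02 5.55736e+02 3.95650e+01] yaw 0.0331
0.03 back [ 3.30000e-02 -9.99000e-01  6.09614e+02 -3.97480e+01] yaw 0.0329 side [9.99000e-01 3.30000e-02 5.53342e+02 3.61820e+01] yaw 0.0331
home centre [577.1 -34.8] yaw 0.032912567
rect ((511.0971374511719, -99.62940979003906), (148.94664001464844, 75.78767395019531), 87.97840881347656)
carrier [511.1 -99.6] yaw -0.0353
pocket [512.8 -52.7]
```

{"op": "move_arm", "data": {"rows": [{"slide": [2, 0.8, 50], "turn": 0, "claw": 0}, {"slide": [0, 0, 50], "turn": 0, "claw": 0}, {"slide": [0, 0, 33], "turn": 0, "claw": 0}, {"slide": [0, 0, 15], "turn": 0, "claw": 0}, {"slide": [0, 0, 0], "turn": 0, "claw": 0}, {"slide": [0, 0, 0], "turn": 0, "claw": 255}, {"slide": [0, 0, 0], "turn": 0, "claw": 255}, {"slide": [0, 0, 0], "turn": 0, "claw": 255}]}}

```text
t: 11.4
tool_pos: [0.5126, -0.0971, 0.0504]
ee_rot: [0.721, 0.693, 0.0, 0.001]
wrist_force: [-0.4, -0.1, 0.0]
opening: 0.0322
finger_force: 0.0
```

{"op": "move_arm", "data": {"rows": [{"slide": [0, 0, 0], "turn": 0, "claw": 255}, {"slide": [0, 0, 0], "turn": 0, "claw": 255}, {"slide": [0, 0, 0], "turn": 0, "claw": 255}]}}

```text
t: 11.78
tool_pos: [0.5125, -0.0971, 0.0502]
ee_rot: [0.721, 0.693, 0.0, 0.0]
wrist_force: [-1.1, -0.2, 6.3]
opening: 0.0133
finger_force: 59.5
```

Tab gripped. I relieve the down push a little, turn by -4.1°, and slide to about 6 mm short of both stops.

{"op": "move_arm", "data": {"rows": [{"slide": [0, 0, -1], "turn": 0, "claw": 255}, {"slide": [0, 0, 0], "turn": -2, "claw": 255}, {"slide": [0, 0, 0], "turn": -2.1, "claw": 255}, {"slide": [14, 15, 0], "turn": 0, "claw": 255}, {"slide": [14, 15, 0], "turn": 0, "claw": 255}, {"slide": [14, 16, 0], "turn": 0, "claw": 255}, {"slide": [14, 16, 0], "turn": 0, "claw": 255}, {"slide": [0, 0, 0], "turn": 0, "claw": 255}]}}

```text
t: 12.78
tool_pos: [0.574, -0.0375, 0.0504]
ee_rot: [0.695, 0.719, 0.0, 0.0]
wrist_force: [-0.4, 0.4, -3.8]
opening: 0.0127
finger_force: 58.8
```

{"op": "move_arm", "data": {"rows": [{"slide": [0, 0, 0], "turn": 0, "claw": 255}, {"slide": [0, 0, 0], "turn": 0, "claw": 255}, {"slide": [0, 0, 0], "turn": 0, "claw": 255}]}}

```text
t: 13.15
tool_pos: [0.5721, -0.0395, 0.0507]
ee_rot: [0.696, 0.718, -0.0, 0.0]
wrist_force: [0.5, -1.0, -3.7]
opening: 0.0127
finger_force: 58.8
```

```bash
python3 - <<'E'
from h import *
o=manip.get_obs(); print({k:np.round(o[k],4) for k in('t','tool_pos','ee_rot','wrist_force','torque','opening','finger_force')})
M=Ro.from_quat(o['ee_rot']).as_matrix(); print('tool y yaw',np.arctan2(M[1,1],M[0,1]))
im,d=manip.get_image('wrist'); cv2.imwrite('pics/w7.png',im[:,:,::-1]); np.savez('pics/last.npz',im=im,d=d,p=o['tool_pos'],q=o['ee_rot'])
E
```

```text
{'t': np.float64(13.15), 'tool_pos': array([ 0.5721, -0.0395,  0.0507]), 'ee_rot': array([ 6.963e-01,  7.178e-01, -1.000e-04,  0.000e+00]), 'wrist_force': array([ 0.4629, -0.9982, -3.6872]), 'torque': array([ 0.0081, -0.0048, -0.0468]), 'opening': np.float64(0.0127), 'finger_force': np.float64(58.8311)}
tool y yaw 0.030447525961897554
```

View pics/w7.png

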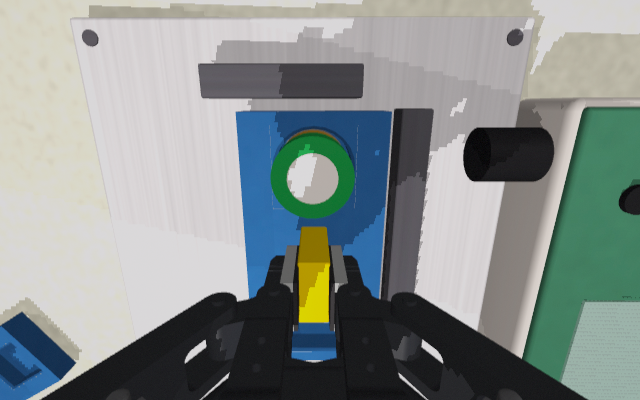

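The view shows the carrier short of both stops: side-stop face at v≈98 against carrier edge v≈111, and back stop at u≈395 against edge u≈390. The wrist force shows the carrier slightly lifted, so I lower it and approach the side stop first.

{"op": "move_arm", "data": {"rows": [{"slide": [0, 0, 0.8], "turn": -0.15, "claw": 255}, {"slide": [1, 1, 0], "turn": 0, "claw": 255}, {"slide": [1, 1, 0], "turn": 0, "claw": 255}, {"slide": [1, 1, 0], "turn": 0, "claw": 255}, {"slide": [0, 0, 0], "turn": 0, "claw": 255}, {"slide": [0, 0, 0], "turn": 0, "claw": 255}]}}

```text
t: 13.95
tool_pos: [0.5757, -0.0359, 0.0502]
ee_rot: [0.695, 0.719, 0.0, 0.0]
wrist_force: [0.6, -0.3, 4.7]
opening: 0.0131
finger_force: 60.2
```

{"op": "move_arm", "data": {"rows": [{"slide": [1, 0, 0], "turn": 0, "claw": 255}, {"slide": [1, 0, 0], "turn": 0, "claw": 255}, {"slide": [0, 0, 0], "turn": 0, "claw": 255}, {"slide": [0, 0, 0], "turn": 0, "claw": 255}]}}

```text
t: 14.45
tool_pos: [0.5757, -0.0341, 0.0502]
ee_rot: [0.695, 0.719, 0.0, 0.0]
wrist_force: [0.1, -1.5, 4.7]
opening: 0.0128
finger_force: 60.1
```

{"op": "move_arm", "data": {"rows": [{"slide": [1, 0, 0], "turn": 0, "claw": 255}, {"slide": [0, 0, 0], "turn": 0, "claw": 255}, {"slide": [0, 0, 0], "turn": 0, "claw": 255}]}}

```text
t: 14.82
tool_pos: [0.5757, -0.0332, 0.0502]
ee_rot: [0.695, 0.719, 0.0, 0.001]
wrist_force: [0.6, -1.2, 5.4]
opening: 0.0126
finger_force: 60.1
```

{"op": "move_arm", "data": {"rows": [{"slide": [1, 0, 0], "turn": 0, "claw": 255}, {"slide": [0, 0, 0], "turn": 0, "claw": 255}, {"slide": [0, 0, 0], "turn": 0, "claw": 255}]}}

```text
t: 15.2
tool_pos: [0.5756, -0.0331, 0.0502]
ee_rot: [0.695, 0.719, -0.0, 0.001]
wrist_force: [0.5, -6.3, 4.9]
opening: 0.0129
finger_force: 60.1
```

{"op": "move_arm", "data": {"rows": [{"slide": [0, 1, 0], "turn": 0, "claw": 255}, {"slide": [0, 0, 0], "turn": 0, "claw": 255}, {"slide": [0, 0, 0], "turn": 0, "claw": 255}]}}

```text
t: 15.58
tool_pos: [0.5761, -0.0331, 0.0502]
ee_rot: [0.695, 0.719, -0.001, 0.001]
wrist_force: [-1.4, -6.1, 8.3]
opening: 0.0126
finger_force: 60.4
```

{"op": "move_arm", "data": {"rows": [{"slide": [0, 1, 0], "turn": 0, "claw": 255}, {"slide": [0, 0, 0], "turn": 0, "claw": 255}, {"slide": [0, 0, 0], "turn": 0, "claw": 255}]}}

```text
t: 15.95
tool_pos: [0.577, -0.0331, 0.0502]
ee_rot: [0.695, 0.719, -0.001, 0.001]
wrist_force: [-3.1, -7.7, 6.8]
opening: 0.0129
finger_force: 60.5
```

{"op": "move_arm", "data": {"rows": [{"slide": [0, 1, 0], "turn": 0, "claw": 255}, {"slide": [0, 0, 0], "turn": 0, "claw": 255}, {"slide": [0, 0, 0], "turn": 0, "claw": 255}]}}

```text
t: 16.32
tool_pos: [0.5779, -0.0331, 0.0502]
ee_rot: [0.695, 0.719, -0.001, 0.001]
wrist_force: [-2.6, -6.6, 7.7]
opening: 0.0131
finger_force: 60.5
```

{"op": "move_arm", "data": {"rows": [{"slide": [0, 1, 0], "turn": 0, "claw": 255}, {"slide": [0, 0, 0], "turn": 0, "claw": 255}, {"slide": [0, 0, 0], "turn": 0, "claw": 255}]}}

```text
t: 16.7
tool_pos: [0.578, -0.033, 0.0502]
ee_rot: [0.695, 0.719, -0.001, 0.0]
wrist_force: [-5.7, -7.4, 11.4]
opening: 0.0125
finger_force: 61.0
```

```bash
cat > ob.py <<'E'
from h import *
for i in range(2):
    o=manip.get_obs(); print({k:np.round(o[k],4) for k in('t','tool_pos','ee_rot','wrist_force','torque','opening')})
    im,d=manip.get_image('wrist')
M=Ro.from_quat(o['ee_rot']).as_matrix(); print('tool y yaw',np.arctan2(M[1,1],M[0,1]))
cv2.imwrite('pics/w8.png',im[:,:,::-1]); np.savez('pics/last.npz',im=im,d=d,p=o['tool_pos'],q=o['ee_rot'])
E
python3 ob.py
```

```text
{'t': np.float64(16.7), 'tool_pos': array([ 0.578 , -0.033 ,  0.0502]), 'ee_rot': array([ 6.955e-01,  7.185e-01, -1.400e-03,  2.000e-04]), 'wrist_force': array([-5.717 , -7.3571, 11.4328]), 'torque': array([-1.2828,  1.1939, -0.0302]), 'opening': np.float64(0.0125)}
{'t': np.float64(16.75), 'tool_pos': array([ 0.578 , -0.033 ,  0.0502]), 'ee_rot': array([ 6.955e-01,  7.185e-01, -1.400e-03,  2.000e-04]), 'wrist_force': array([-6.1319, -7.6843, 10.054 ]), 'torque': array([-1.3021,  1.1516, -0.0998]), 'opening': np.float64(0.0128)}
tool y yaw 0.03262142510936817
```

Both stops are in contact. I push a bit firmer and check the picture.

{"op": "move_arm", "data": {"rows": [{"slide": [0.4, 1, 0.3], "turn": 0, "claw": 255}, {"slide": [0, 0, 0], "turn": 0, "claw": 255}, {"slide": [0, 0, 0], "turn": 0, "claw": 255}, {"slide": [0, 0, 0], "turn": 0, "claw": 255}]}}

```text
t: 17.3
tool_pos: [0.5781, -0.033, 0.0502]
ee_rot: [0.696, 0.718, -0.002, 0.0]
wrist_force: [-10.6, -8.8, 16.4]
opening: 0.0127
finger_force: 61.8
```

```bash
python3 ob.py; python3 - <<'E'
from h import *
L=np.load('pics/last.npz'); im=L['im']; cv2.imwrite('pics/w9.png',cv2.resize(im[50:330,190:450,::-1],None,fx=2.1,fy=2.1,interpolation=cv2.INTER_CUBIC))
E
```

```text
{'t': np.float64(17.3), 'tool_pos': array([ 0.5781, -0.033 ,  0.0502]), 'ee_rot': array([ 0.6956,  0.7184, -0.0021,  0.    ]), 'wrist_force': array([-10.6001,  -8.7763,  16.3957]), 'torque': array([-1.5433,  2.125 , -0.0449]), 'opening': np.float64(0.0127)}
{'t': np.float64(17.35), 'tool_pos': array([ 0.5781, -0.033 ,  0.0502]), 'ee_rot': array([ 0.6956,  0.7184, -0.0021,  0.    ]), 'wrist_force': array([-10.9771,  -8.8672,  16.1678]), 'torque': array([-1.6149,  2.0983, -0.0792]), 'opening': np.float64(0.013)}
tool y yaw 0.03220396819666343
```

View pics/w9.png

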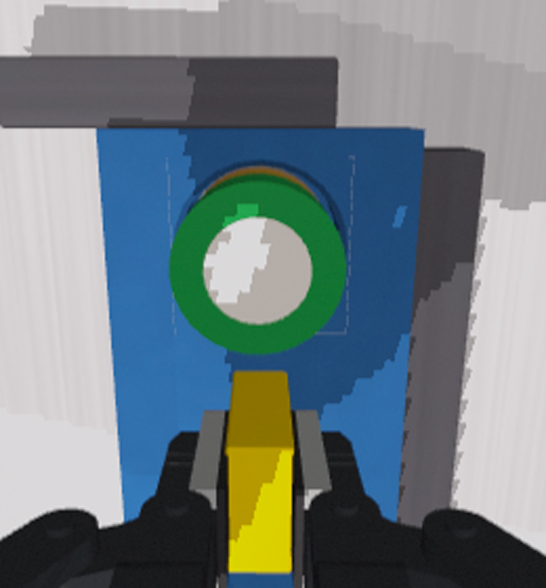

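The carrier's top edge meets the side stop evenly along crop v≈128, and the right edge meets the back stop with no visible wedge. I check flatness with the depth data.

```bash
cat > tilt.py <<'E'
from h import *
L=np.load('pics/last.npz'); im,d=L['im'],L['d']; o=dict(tool_pos=L['p'],ee_rot=L['q']); K,R,t=cam('wrist',o)
v,u=np.mgrid[:400,:640]; X=np.stack([(u-K[0,2])/K[0,0]*d,(v-K[1,2])/K[1,1]*d,d],-1)@R.T+t
hsv=cv2.cvtColor(im,cv2.COLOR_RGB2HSV)
blue=cv2.inRange(hsv,(100,110,30),(125,255,255))>0; pl=cv2.inRange(hsv,(0,0,120),(179,40,255))>0
for n,m,z0 in(('carrier',blue,.034),('plate',pl,.012)):
    m=m&(d>0)&(abs(X[...,2]-z0)<.004); m=cv2.erode(m.astype(np.uint8),np.ones((3,3)))>0
    P=X[m]; P=P[(abs(P[:,0]-.577)<.12)&(abs(P[:,1]+.035)<.2)]
    A=np.c_[P[:,:2]-[.577,-.035],np.ones(len(P))]; s,*_=np.linalg.lstsq(A,P[:,2],rcond=None)
    print(n,len(P),s.round(5),'rms',np.std(P[:,2]-A@s).round(5),P[:,:2].min(0).round(3),P[:,:2].max(0).round(3))
E
python3 tilt.py
```

```text
carrier 14071 [-0.00026  0.00145  0.03413] rms 0.00063 [ 0.537 -0.11 ] [0.615 0.04 ]
plate 62523 [ 0.00064 -0.00015  0.01219] rms 0.00065 [ 0.457 -0.134] [0.687 0.082]
```

Relative to the plate, the carrier is 21.9 mm high with under 0.1° of tilt, so it is flat. It is held at about 11 N and 9 N against the stops.

```bash
python3 -c "
from plant import manip
print(manip.finish_job())"
```

```text
the job is handed in; nothing more can be done
None
```

The round cell is seated upright in the carrier's round pocket, and the carrier is flat in the corner, held against the back stop with about 11 N and the side stop with about 9 N; handed in at about 17.4 s, result not reported.

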